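Test the jigger wheel's stop button and reset it

TASK

Test the stop button of the jigger wheel before the shift: press the big mushroom button fully in and let go, so that it stays latched, then twist it clockwise, by pushing its wing round from one side only, without taking it between the fingers, until it jumps out again. When it is out and let go, press the plain round button on the smaller box fully down to reset, and let it come back up. Leave the loose tools, the bolt and the clay on the table where they are.

Things in the scene. Friction and masses are not known exactly. Their poses are not given: they have to be found in the camera images.
- wing_top (a point): Middle of the top edge of the upright wing across the stop button's cap, on the button's vertical axis; x along the wing (at first away from the robot, within 0.6 rad), y across it, z up; turns with it. The wing is 84 mm long, 12 mm thick over its two pads (top edge 6 mm), 25 mm high above the cap. This point is 134 mm above the table with the button out, 126 mm with it in.
- stop_push (a joint): How far the stop button is in: 0 = out, 0.008 m = fully in (straight down). It is a black mushroom: a flat round cap 90 mm across on a steel stem. It takes about 4.5 N, most of it at the start, snaps over beyond about 5 mm and stays in by itself; once twisted far enough it springs out 8 mm, so a fingertip beside the wing 10 to 14 mm below its top edge (button in) stays clear of the cap.
- stop_turn (a joint): Angle of cap and wing, rad: 0 at rest, grows clockwise seen from above, stop at 0.9; a weak spring turns it back when let go. With the button in, twisting lifts it until it jumps out at about 0.5 to 0.75, at the latest when let go. 1 to 3 N on an end of the wing, 30 to 35 mm from the axis, does it. Clockwise: the wing's -x end goes towards its +y side, its +x end towards its -y side.
- wing_pad_left: Ribbed rubber pad on the wing's +y face, 80 mm long and 22 mm high; 4 mm below the top edge. The origin lies on the button's axis 134 mm below wing_top and the axes are those of wing_top.
- wing_pad_right: The same pad on the wing's -y face, with the same origin and axes.
- stop_box: The grey cast box under the stop button, 112 x 112 mm, 74 mm high to its lid, 82 mm to the steel collar; fixed to the table. Origin: centre of its underside; z up; at rest the wing runs along its x axis.
- reset_top (a point): Centre of the top face of the reset button: a plain round flat black push button 36 mm across in a steel ring 52 mm across, on its own smaller grey box, 74 x 74 mm and 55 mm high. The face is 73 mm above the table when out and moves down with the button.
- reset (a joint): How far the reset button is pressed: 0 = out, 0.006 m = fully down, which takes about 6 N. It springs back when let go.
- reset_box: The smaller grey box under the reset button, 74 x 74 x 55 mm, fixed to the table. Origin: centre of its underside. The two boxes may stand either way round, one left and one right of the robot's middle. Beware of the fixed upright wooden panel behind the middle: it rises far above the table at y = 0.16, from x = 0.59 to the wall.
- loop_tool: Loose bystander: wooden-handled loop tool 192 mm long, 30 mm wide, 14 mm high, lying between the two boxes. Origin: centre of its underside.
- clay_lump_1: Loose bystander: grey clay lump 39 x 66 x 26 mm, at the right. Origin: centre of its underside.
- clay_lump_2: Loose bystander: grey clay lump 62 x 59 x 42 mm, behind the middle. Origin: centre of its underside.
- scraper: Loose bystander: scraper 200 mm long, 44 mm wide, 18 mm high, at the far right. Origin: centre of its underside.
- bolt: Loose bystander: steel bolt standing on its head, 20 mm across, 49 mm high, at the right. Origin: centre of its underside.
- wood_rib: Loose bystander: flat wooden rib 54 x 100 x 9 mm, at the back right. Origin: centre of its underside.

How it is judged (in metres and radians):
On the way, in this order (a step that is already met when the one before it is completed fails the run):
1. the stop button is in and stays in by itself, not touched (value of joint stop_push above 0.0065 m and contact force between each of the arm, the fingers and stop_box below 0.2 N), for 0.2 s.
2. the stop button is twisted clockwise, by at least 0.35 rad (value of joint stop_turn above 0.35 rad), for 0.02 s.
3. the stop button is out, turned back and not touched (value of joint stop_push below 0.0015 m and value of joint stop_turn below 0.12 rad and contact force between each of the arm, the fingers and stop_box below 0.2 N), for 0.2 s.
4. the reset button is pressed fully down (value of joint reset above 0.0045 m), for 0.05 s.
At the end, for the whole second after the job is handed in: The stop button is out (within 1.5 mm) and turned back (within 0.12 rad), the reset button is up again (within 1.5 mm), and the loose things are at rest (value of joint each of stop_push, reset below 0.0015 m and value of joint stop_turn below 0.12 rad and linear speed of each of loop_tool, clay_lump_1, clay_lump_2, scraper, bolt, wood_rib below 0.02 m/s); the robot touches nothing.
It fails at once if the wing is taken between the fingers: both its faces are loaded with more than 1.5 N at once (contact force between the fingers and wing_pad_left above 1.5 N and contact force between the fingers and wing_pad_right above 1.5 N).
It fails at once if the reset button is pressed while the stop button is in (value of joint reset above 0.003 m and value of joint stop_push above 0.004 m).
It fails at once if a loose tool, the bolt, the rib or a clay lump is moved by more than 20 mm (distance of any of loop_tool, clay_lump_1, clay_lump_2, scraper, bolt, wood_rib from where it was at the start of the episode above 0.02 m).
It also fails if it takes over 64 s, if anything falls off the work surface, if the arm or the gripper's body presses on something with over 40 N, if the wrist force passes 120 N, or if a joint passes its speed limit or range.

ROBOT

A 7-joint arm with a two-finger parallel gripper is mounted at the origin on a cart in front of the work surface, level with it; the furniture and walls round the work are solid. World frame = base frame: x ahead of the robot, y to its left, z up, the work surface at z = 0. Lengths are in mm, angles in rad, forces in N, time in s.
With the tool pointing down it reaches from about 400 to 875 mm from the base axis. Payload 4.4 kg.
Tool frame: the origin (TCP) lies on the centre line of the jaws, within the pads' length; the fingertips stand 11 mm ahead of it and the grasp point (between the pads) lies 8 mm behind it (ctrl.tips_ahead is the distance from the TCP to the fingertips, in mm); z points along the fingers, y is the line along which they close (so a half turn about z gives the same grasp; the last joint's range is limited). The gripper opens to 85 mm and grips with 20 to 120 N. Pads are 22 mm wide; open, the fingers measure 114 mm over their backs; the gripper's body (76 mm by 85 mm) begins 54 mm behind the grasp point. The pads swing forward as they close: fully open they stand 13 mm farther back than shut.
Start: joints at [-1.313, 0.628, 0.038, 1.517, -0.027, 0.996, -0.02], TCP at [206.787, 616.244, 215.113] pointing down, gripper open.
Joint ranges: [-3.06, 3.06], [-0.37, 2.12], [-1.25, 1.32], [0.18, 2.47], [-1.1, 4.24], [0.23, 1.98], [-2.94, 2.94]. Speed limits (rad/s): [2.57, 2.57, 3.14, 3.14, 3.14, 3.14, 3.14].

INTERFACE

Orientations are given as [roll, pitch, yaw] about the fixed x, y, z axes, in that order (R = Rz(yaw) Ry(pitch) Rx(roll)).
In Python, from cell import ctrl, eyes, job gives the robot as it stands. The module is installed in compiled form; this text tells all that it offers.
- The arm moves only by the tool carry_out, never from a script. Its argument "moves" is a list of rows, each an object of numbers: "tx", "ty", "tz": the shift along the tool's x, y, z as a fraction of full scale; "twist": the turn about the tool's z as a fraction of full scale; "fingers": the opening, from 0 (shut) to 1 (fully open). In form: [{"tx": .., "ty": .., "tz": .., "twist": .., "fingers": ..}, ...]. A call has 1 to 12 rows; each row shifts and turns the commanded pose from where the row before left it, along the tool's axes as they then stand; what a row does not reach is not made up. Full scale, the value 1, is 0.3 m for a shift and pi rad for a turn. A row lasts 1/8 s, in which the tool goes at most 62.5 mm and 10.7 degrees, less where a joint would pass 70% of its speed; a pose out of reach is approached as far as the arm can. A call with a number of a shift or a turn outside -1 to 1 is refused whole. A call with a gripper value outside its range is refused whole. The fingers move at their own pace and stop on an object; the grip force is fixed at half the most. Time passes only in rows, so rows that do not move let the fingers close. It gives the time, the measured TCP pose, the force, the opening and the grip force at its end, in the units of the state.
- ctrl.read_state(): the state, without advancing time (a new reading comes with each control period).
- eyes.get_image(name): name is "scene" or "top" or "wrist"; returns a dict with "color" (480x640x3 uint8, blue, green, red), "fovy" (degrees; the focal length in pixels is half the picture's height over the tangent of half this angle, whatever the lens; pixels are square), "cx", "cy" (the principal point, pixels), "world_from_camera" (4x4, takes a point from camera to world coordinates). Camera axes: x right, y up, looking along -z (the intrinsics and any distortion apply to the point x, -y, -z); pixel columns grow to the right and rows downward; lengths in mm; the calibration is good to about 2 mm. A picture is of the moment at which its call begins. There is no depth.
- job.finish_job(): hands the job in; it is judged then, once.
The state is a dict: "clock": time; "qpos": joint angles; "qd": joint speeds; "tau": joint torques, N m; "eef_pos": TCP position; "tool_rot": TCP orientation; "force": force on the tool from outside, world axes, zero at the start; "torque": the same for the moment, N m; "width": finger opening in mm; "gripper_force": force on a finger pad.
Only numpy, scipy, OpenCV 4.12 (cv2) and the standard library are available. Lean on these libraries where they do the work, as an engineer would, in place of code of your own. Each camera call takes 0.05 s, during which the arm holds its last target. There are 200 camera calls.

## Working session

There is one attempt and no reset: what is moved stays moved. The work goes in short steps, Python scripts to look and compute and a tool call to move; the robot and the scene stay as the last step left them, time stands still between calls to the robot, and variables do not carry over. Pictures are saved under pics/ and viewed, at most 10 in all, crops included, and the job is handed in when it is done.

Besides the shell and the picture viewer there is one more tool, called after ">>>" as name([rows], argument=value, ...), one row to a line, values as JSON. carry_out: Moves the arm, as the interface text tells. Its arguments: {"type":"object","properties":{"moves":{"type":"array","items":{"type":"object","properties":{"tx":{"type":"number","minimum":-1,"maximum":1},"ty":{"type":"number","minimum":-1,"maximum":1},"tz":{"type":"number","minimum":-1,"maximum":1},"twist":{"type":"number","minimum":-1,"maximum":1},"fingers":{"type":"number"}}}}},"required":["moves"]}

```bash
mkdir -p pics; cat > h.py <<'E'
import numpy as np, cv2
from cell import ctrl, eyes, job
def cam(n):
    d=eyes.get_image(n); return d
def ray(d,u,v):
    f=240/np.tan(np.radians(d['fovy'])/2); M=np.array(d['world_from_camera'])
    r=M[:3,:3]@np.array([(u-d['cx'])/f,-(v-d['cy'])/f,-1]); return M[:3,3],r
def atz(d,u,v,z):
    o,r=ray(d,u,v); return o+r*(z-o[2])/r[2]
E
python3 - <<'E'
from h import *
import pickle
s=ctrl.read_state(); print(s['clock'],s['eef_pos'],s['tool_rot'],s['width'],s['force'])
for n in('top','scene'):
    d=cam(n); cv2.imwrite(f'pics/{n}0.png',d['color']); pickle.dump(d,open(n+'0.pkl','wb')); print(d.keys(),d['fovy'],d['cx'],d['cy'],np.round(d['world_from_camera'],3).tolist())
E
```

```text
0.0 [206.53794972 615.60001711 214.17735241] [-3.13965553e+00  5.34987481e-06  2.81778766e+00] 85.50420346043082 [ 0.3665392  -0.20000762 -0.18436588]
dict_keys(['color', 'fovy', 'cx', 'cy', 'world_from_camera']) 46.707691723145736 329.74397827548205 232.39288491484777 [[-0.088, 0.974, -0.207, 279.506], [-0.996, -0.086, 0.017, -108.855], [-0.001, 0.208, 0.978, 1469.476], [0.0, 0.0, 0.0, 1.0]]
dict_keys(['color', 'fovy', 'cx', 'cy', 'world_from_camera']) 51.15541028844038 318.3222378088548 243.99764270018284 [[0.887, 0.357, -0.293, 75.622], [-0.461, 0.672, -0.579, -1050.795], [-0.01, 0.649, 0.761, 1351.878], [0.0, 0.0, 0.0, 1.0]]
```

View pics/top0.png

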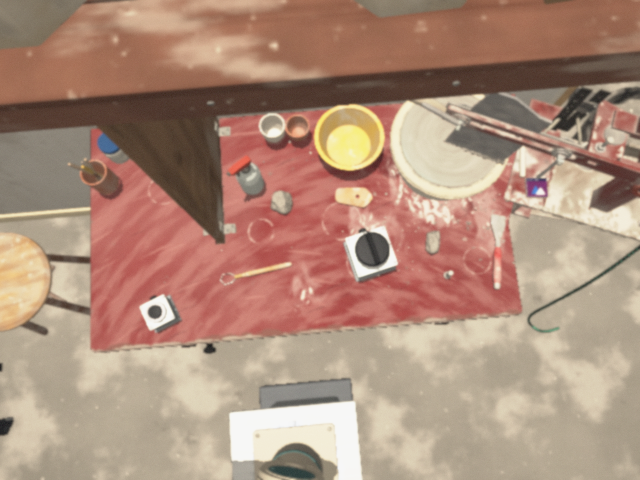

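View pics/scene0.png

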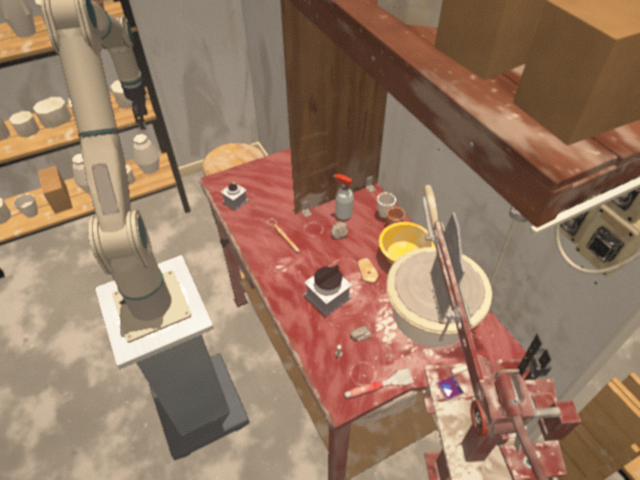

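The top view shows the stop button at about (373,250), with its wing running from about (362,233) to (378,262). The reset button is at about (155,312), and the loop tool lies between the boxes. Next I'll check the projection and enlarge both buttons.

```bash
cat >> h.py <<'E'
def proj(d,p):
    f=240/np.tan(np.radians(d['fovy'])/2); M=np.array(d['world_from_camera'])
    c=M[:3,:3].T@(np.array(p,float)-M[:3,3]); return np.round([d['cx']+f*c[0]/-c[2],d['cy']-f*c[1]/-c[2]],1)
E
python3 - <<'E'
from h import *
import pickle
t=pickle.load(open('top0.pkl','rb'));s=pickle.load(open('scene0.pkl','rb'))
for p in [(0,0,0),(206,615,215),(590,160,0)]: print(p,proj(t,p),proj(s,p))
print('stop',atz(t,373,250,110),'reset',atz(t,155,312,73), atz(s,328,270,134),atz(s,233,187,73))
def c(d,u,v,k=5,w=80,h=60):
    return cv2.resize(d['color'][v-h//2:v+h//2,u-w//2:u+w//2],None,fx=k,fy=k,interpolation=cv2.INTER_CUBIC)
cv2.imwrite('pics/crops.png',np.vstack([np.hstack([c(t,371,252),c(t,157,312)]),np.hstack([c(s,328,285),c(s,234,193)])]))
E
```

```text
(0, 0, 0) [296.6 469.3] [151.  305.3]
(206, 615, 215) [ -0.8 415.3] [146.  128.8]
(590, 160, 0) [220.8 242.1] [294.6 211.8]
stop [ 513.30062043 -235.8453262   110.        ] reset [411.45899575 318.45813701  73.        ] [ 522.05665607 -230.82320001  134.        ] [415.60166554 317.93612297  73.        ]
```

View pics/crops.png

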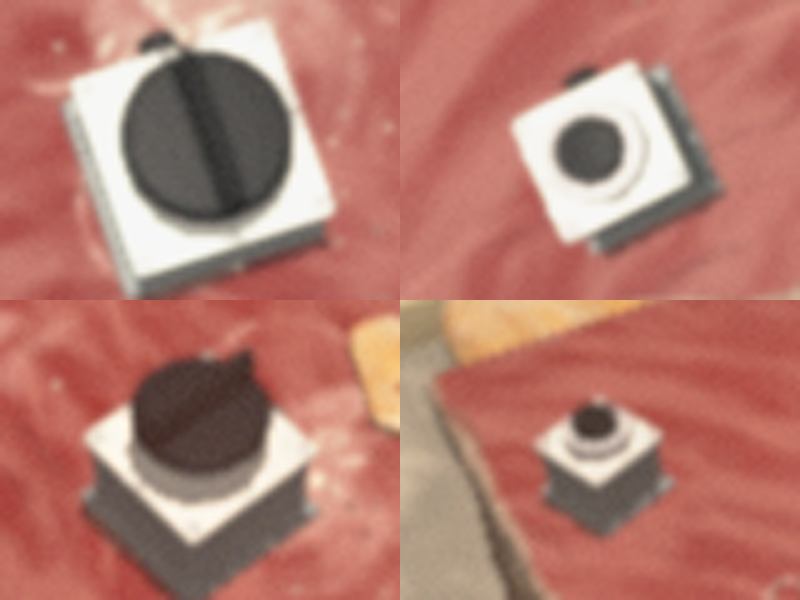

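The crops show the following:
- **Cap:** centre at top px (372.4,249.4).
- **Stop-box lid corners:** about (345.4,238.4), (386,226.4), (397.4,264.4) and (358.4,277.6).
- **Reset face:** centre at (155,312) in the top view and (232.6,187.4) in the scene view.

```bash
python3 - <<'E'
from h import *
import pickle
t=pickle.load(open('top0.pkl','rb'));s=pickle.load(open('scene0.pkl','rb'))
print('cap',atz(t,372.4,249.4,109))
P=[atz(t,*p,74) for p in [(345.4,238.4),(386,226.4),(397.4,264.4),(358.4,277.6)]]
P=np.array(P);print(np.round(P,1),P.mean(0)); 
for i in range(4):
    e=P[(i+1)%4]-P[i];print(np.linalg.norm(e),np.arctan2(e[1],e[0]))
S=np.array([atz(s,288+a/5,255+b/5,74) for a,b in [(88,137),(198,60),(315,147),(195,245)]]);print(S.mean(0))
a,b=atz(t,331+178/5,222+55/5,134),atz(t,331+240/5,222+208/5,134);print('wing',a,b,np.linalg.norm(a-b),np.arctan2(*(a-b)[[1,0]]))
print('reset',atz(t,155,312,73),atz(s,232.6,187.4,73))
st=ctrl.read_state()
from scipy.spatial.transform import Rotation as R
print(np.round(R.from_euler('xyz',st['tool_rot']).as_matrix(),3))
for n,d,u,v in [('bolt',t,448,274),('tool',t,290,265),('clay2',t,282,202),('clay1',t,433,242),('rib',t,353,197)]: print(n,atz(d,u,v,15))
E
```

```text
cap [ 515.11073934 -234.61087666  109.        ]
[[ 555.7 -172.    74. ]
 [ 577.9 -278.9   74. ]
 [ 477.2 -297.    74. ]
 [ 452.4 -195.2   74. ]] [ 515.78841845 -235.75214215   74.        ]
109.24083959732775 -1.3668117198797054
102.30115360862433 -2.964434611041462
104.76928132618477 1.8093025288790883
105.89555727809461 0.2208881195632892
[ 517.04013886 -239.38348309   74.        ]
wing [ 552.72440544 -222.36487569  134.        ] [ 474.54739189 -244.61750124  134.        ] 81.2823768870801 0.2773099611268599
reset [411.45899575 318.45813701  73.        ] [413.49982763 316.60509708  73.        ]
[[-0.948  0.318 -0.001]
 [ 0.318  0.948 -0.002]
 [ 0.    -0.002 -1.   ]]
bolt [ 448.3997482  -434.69893679   15.        ]
tool [508.9490466  -22.08178034  15.        ]
clay2 [682.60639215 -13.11785155  15.        ]
clay1 [ 537.06729322 -406.22358373   15.        ]
rib [ 679.59171536 -205.89901579   15.        ]
```

>>> carry_out([
  {"tx": -0.113,"ty": -0.107,"fingers": 0},
  {"tx": -0.113,"ty": -0.107,"fingers": 0},
  {"tx": -0.113,"ty": -0.107,"fingers": 0},
  {"tx": -0.113,"ty": -0.107,"fingers": 0},
  {"tx": -0.113,"ty": -0.107,"fingers": 0},
  {"tx": -0.113,"ty": -0.107,"fingers": 0},
  {"tx": -0.113,"ty": -0.107,"fingers": 0},
  {"tx": -0.113,"ty": -0.107,"fingers": 0},
  {"tx": -0.113,"ty": -0.107,"fingers": 0},
  {"tx": -0.113,"ty": -0.107,"fingers": 0},
  {"tx": -0.113,"ty": -0.107,"fingers": 0},
  {"tx": -0.113,"ty": -0.107,"fingers": 0},
])

```text
validation failed for argument at $.mo...
```

>>> carry_out([
  {"twist": -0.044,"fingers": 0},
  {"twist": -0.044,"fingers": 0},
  {"twist": -0.044,"fingers": 0},
  {"twist": -0.044,"fingers": 0},
  {"fingers": 0},
])

```text
validation failed for argument at $.mo...
```

```bash
cat >> h.py <<'E'
from scipy.spatial.transform import Rotation as R
def go(*targets):
    s=ctrl.read_state(); M=R.from_euler('xyz',s['tool_rot']).as_matrix(); p=np.array(s['eef_pos'])
    print(round(s['clock'],2),np.round(p,1),'xyaw',round(np.arctan2(M[1,0],M[0,0]),3),'F',np.round(s['force'],1),'w',round(s['width'],1),'q',np.round(s['qpos'],2))
    for t in targets: print(t,np.round(M.T@(np.array(t)-p)/300,4)); p=np.array(t,float)
E
python3 -c "
from h import *
go((515.5,-236,200),(515.5,-236,147))"
```

```text
0.1 [206.6 615.7 214.3] xyaw 2.818 F [-0.3 -0.1 -0.2] w 85.3 q [-1.31  0.63  0.04  1.52 -0.03  1.   -0.02]
(515.5, -236, 200) [-1.8795 -2.3637  0.0516]
(515.5, -236, 147) [-0.      0.0003  0.1767]
```

>>> carry_out([
  {"tx": -0.113,"ty": -0.107,"tz": 0.0,"twist": 0.0,"fingers": 0.0},
])

```text
clock: 0.22
eef_pos: [225.7, 577.2, 214.1]
tool_rot: [3.141, -0.002, 2.824]
force: [0.8, -0.6, -0.0]
width: 69.8
gripper_force: 0.0
```

>>> carry_out([
  {"tx": -0.113,"ty": -0.107,"tz": 0.0,"twist": 0.0,"fingers": 0.0},
  {"tx": -0.113,"ty": -0.107,"tz": 0.0,"twist": 0.0,"fingers": 0.0},
  {"tx": -0.113,"ty": -0.107,"tz": 0.0,"twist": 0.0,"fingers": 0.0},
  {"tx": -0.113,"ty": -0.107,"tz": 0.0,"twist": 0.0,"fingers": 0.0},
  {"tx": -0.113,"ty": -0.107,"tz": 0.0,"twist": 0.0,"fingers": 0.0},
  {"tx": -0.113,"ty": -0.107,"tz": 0.0,"twist": 0.0,"fingers": 0.0},
  {"tx": -0.113,"ty": -0.107,"tz": 0.0,"twist": 0.0,"fingers": 0.0},
  {"tx": -0.113,"ty": -0.107,"tz": 0.0,"twist": 0.0,"fingers": 0.0},
  {"tx": -0.113,"ty": -0.107,"tz": 0.0,"twist": 0.0,"fingers": 0.0},
  {"tx": -0.113,"ty": -0.107,"tz": 0.0,"twist": 0.0,"fingers": 0.0},
  {"tx": -0.113,"ty": -0.107,"tz": 0.0,"twist": 0.0,"fingers": 0.0},
])

```text
clock: 1.6
eef_pos: [470.3, 120.2, 214.9]
tool_rot: [-3.142, -0.0, 2.818]
force: [0.8, 0.1, 0.3]
width: -0.0
gripper_force: 0.0
```

>>> carry_out([
  {"tx": 0.0,"ty": 0.0,"tz": 0.0,"twist": -0.044,"fingers": 0.0},
  {"tx": 0.0,"ty": 0.0,"tz": 0.0,"twist": -0.044,"fingers": 0.0},
  {"tx": 0.0,"ty": 0.0,"tz": 0.0,"twist": -0.044,"fingers": 0.0},
  {"tx": 0.0,"ty": 0.0,"tz": 0.0,"twist": -0.044,"fingers": 0.0},
  {"tx": 0.0,"ty": 0.0,"tz": 0.0,"twist": 0.0,"fingers": 0.0},
])

```text
clock: 2.22
eef_pos: [469.7, 121.4, 214.9]
tool_rot: [3.141, -0.001, -2.914]
force: [-0.7, 0.4, 0.1]
width: 0.2
gripper_force: 0.0
```

```bash
python3 -c "
from h import *
go((515.5,-236,200),(515.5,-236,147))"
```

```text
2.23 [469.7 121.4 214.9] xyaw -2.914 F [-0.7  0.4  0.1] w 0.2 q [-0.26  0.4  -0.07  1.96  0.04  0.78  1.45]
(515.5, -236, 200) [ 0.1198 -1.1953  0.0494]
(515.5, -236, 147) [-1.000e-04 -0.000e+00  1.767e-01]
```

>>> carry_out([
  {"tx": 0.0133,"ty": -0.133,"tz": 0.0,"twist": 0.0,"fingers": 0.0},
  {"tx": 0.0133,"ty": -0.133,"tz": 0.0,"twist": 0.0,"fingers": 0.0},
  {"tx": 0.0133,"ty": -0.133,"tz": 0.0,"twist": 0.0,"fingers": 0.0},
  {"tx": 0.0133,"ty": -0.133,"tz": 0.0,"twist": 0.0,"fingers": 0.0},
  {"tx": 0.0133,"ty": -0.133,"tz": 0.0,"twist": 0.0,"fingers": 0.0},
  {"tx": 0.0133,"ty": -0.133,"tz": 0.0,"twist": 0.0,"fingers": 0.0},
  {"tx": 0.0133,"ty": -0.133,"tz": 0.0,"twist": 0.0,"fingers": 0.0},
  {"tx": 0.0133,"ty": -0.133,"tz": 0.0,"twist": 0.0,"fingers": 0.0},
  {"tx": 0.0133,"ty": -0.133,"tz": 0.05,"twist": 0.0,"fingers": 0.0},
  {"tx": 0.0,"ty": 0.0,"tz": 0.0,"twist": 0.0,"fingers": 0.0},
])

```text
clock: 3.48
eef_pos: [515.0, -240.1, 198.7]
tool_rot: [-3.141, -0.003, -2.921]
force: [-1.2, 0.6, 0.0]
width: 0.2
gripper_force: 0.0
```

```bash
python3 -c "
from h import *
import pickle
go((515.5,-236,147))
d=cam('wrist'); pickle.dump(d,open('w1.pkl','wb')); cv2.imwrite('pics/w1.png',d['color'])
print(proj(d,(515.5,-236,134)),proj(d,(484.3,-243.4,134)),proj(d,(515.5,-236,109)))"
```

```text
3.48 [ 515.  -240.1  198.7] xyaw -2.921 F [-1.2  0.6  0. ] w 0.2 q [ 0.4   0.53 -0.02  1.77  0.01  0.85  2.16]
(515.5, -236, 147) [-0.0051  0.0132  0.1724]
[326.7 247.1] [326.4 200.4] [326.1 236.1]
```

View pics/w1.png

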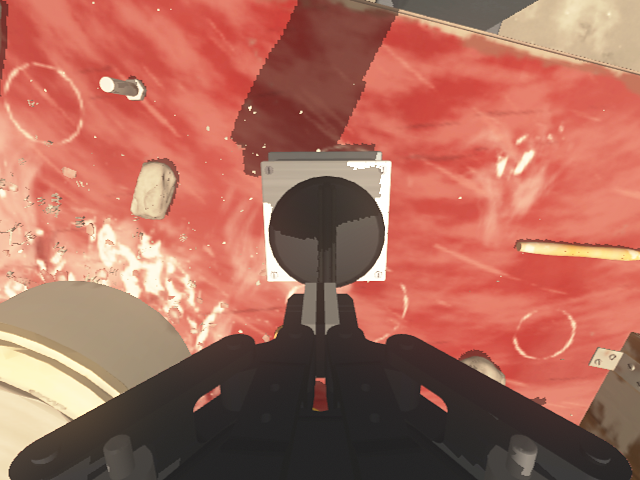

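The wrist view shows the cap centred at (326.5,231), about 4 mm nearer the robot than predicted. The wing stands vertical in the image at column 326, so it is aligned with the tool. Now I'll go down onto it and press.

>>> carry_out([
  {"tx": 0.004,"ty": 0.0115,"tz": 0.06,"twist": 0.0,"fingers": 0.0},
  {"tx": 0.0,"ty": 0.0,"tz": 0.07,"twist": 0.0,"fingers": 0.0},
  {"tx": 0.0,"ty": 0.0,"tz": 0.03,"twist": 0.0,"fingers": 0.0},
  {"tx": 0.0,"ty": 0.0,"tz": 0.015,"twist": 0.0,"fingers": 0.0},
  {"tx": 0.0,"ty": 0.0,"tz": 0.0,"twist": 0.0,"fingers": 0.0},
])

```text
clock: 4.15
eef_pos: [514.8, -232.9, 147.8]
tool_rot: [-3.142, 0.0, -2.912]
force: [-0.1, -0.3, -0.3]
width: -0.0
gripper_force: 0.0
```

>>> carry_out([
  {"tx": 0.0,"ty": 0.0,"tz": 0.012,"twist": 0.0,"fingers": 0.0},
  {"tx": 0.0,"ty": 0.0,"tz": 0.012,"twist": 0.0,"fingers": 0.0},
  {"tx": 0.0,"ty": 0.0,"tz": 0.006,"twist": 0.0,"fingers": 0.0},
  {"tx": 0.0,"ty": 0.0,"tz": 0.0,"twist": 0.0,"fingers": 0.0},
])

```text
clock: 4.65
eef_pos: [514.4, -233.2, 138.4]
tool_rot: [3.141, -0.0, -2.913]
force: [-0.7, -0.3, -0.0]
width: 0.2
gripper_force: 0.0
```

>>> carry_out([
  {"tx": 0.0,"ty": 0.0,"tz": 0.007,"twist": 0.0,"fingers": 0.0},
  {"tx": 0.0,"ty": 0.0,"tz": 0.005,"twist": 0.0,"fingers": 0.0},
  {"tx": 0.0,"ty": 0.0,"tz": 0.0,"twist": 0.0,"fingers": 0.0},
])

```text
clock: 5.03
eef_pos: [514.4, -233.1, 134.8]
tool_rot: [3.141, -0.0, -2.912]
force: [-0.1, 0.1, 0.4]
width: 0.1
gripper_force: 0.0
```

>>> carry_out([
  {"tx": 0.0,"ty": 0.0,"tz": 0.005,"twist": 0.0,"fingers": 0.0},
  {"tx": 0.0,"ty": 0.0,"tz": 0.005,"twist": 0.0,"fingers": 0.0},
  {"tx": 0.0,"ty": 0.0,"tz": 0.0,"twist": 0.0,"fingers": 0.0},
])

```text
clock: 5.4
eef_pos: [514.4, -233.1, 131.8]
tool_rot: [3.141, -0.0, -2.912]
force: [0.2, -0.3, -0.5]
width: 0.0
gripper_force: 0.0
```

```bash
python3 -c "
from h import *
import pickle
go(); print(ctrl.tips_ahead)
d=cam('wrist'); pickle.dump(d,open('w2.pkl','wb')); cv2.imwrite('pics/w2.png',cv2.resize(d['color'][140:380,170:490],None,fx=2.5,fy=2.5,interpolation=cv2.INTER_CUBIC))
print(proj(d,(513,-237,134)),proj(d,(515.5,-236,101)),proj(d,(515.5,-236,126)))"
```

```text
5.4 [ 514.4 -233.1  131.8] xyaw -2.912 F [ 0.2 -0.3 -0.5] w 0.0 q [ 0.39  0.61 -0.02  1.84  0.02  0.69  2.16]
11.0
[314.1 284.9] [315.7 264.5] [315.2 282.9]
```

View pics/w2.png

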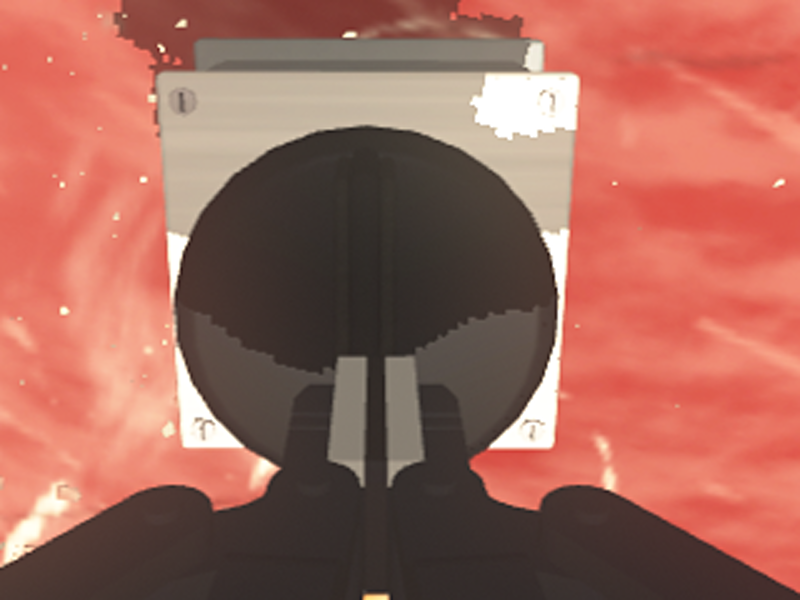

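```bash
python3 -c "
import pickle
from h import *
d=pickle.load(open('w2.pkl','rb')); w1=pickle.load(open('w1.pkl','rb'))
f=240/np.tan(np.radians(d['fovy'])/2); print(f,np.round(d['world_from_camera'],2))
print('tip edge pred z120.8',proj(d,(503.7,-235.6,120.8)),proj(d,(503.7,-235.6,110)),proj(d,(503.7,-235.6,131)))
for z in (101,109):
  for n,D,P in (('w2',d,[(170+175/2.5,262),(170+557/2.5,262),(170+366/2.5,140+127/2.5)]),('w1',w1,[(268.5,231),(384.5,231),(326.5,176)])):
    a,b,c=[atz(D,*p,z) for p in P]; print(n,z,np.linalg.norm(a-b),(a+b)/2,c, 'centre from near edge',c+45*np.array([.974,.226,0]))
  
"
```

```text
349.7407651573373 [[-2.3000e-01 -9.3000e-01 -2.9000e-01  4.3984e+02]
 [ 9.7000e-01 -2.2000e-01 -7.0000e-02 -2.5114e+02]
 [ 0.0000e+00 -3.0000e-01  9.6000e-01  2.9046e+02]
 [ 0.0000e+00  0.0000e+00  0.0000e+00  1.0000e+00]]
tip edge pred z120.8 [321.1 258.5] [321.  251.4] [321.2 266.1]
w2 101 88.8339455219547 [ 513.87152226 -235.96278118  101.        ] [ 473.2079939  -245.32050694  101.        ] centre from near edge [ 517.0379939  -235.15050694  101.        ]
w1 101 88.74707852805706 [ 513.87972402 -235.94422533  101.        ] [ 473.07085422 -245.33156801  101.        ] centre from near edge [ 516.90085422 -235.16156801  101.        ]
w2 109 85.0828988692369 [ 510.74543996 -236.60356562  109.        ] [ 471.79894433 -245.56615791  109.        ] centre from near edge [ 515.62894433 -235.39615791  109.        ]
w1 109 85.9795772958572 [ 511.59615348 -236.60899684  109.        ] [ 472.05987316 -245.70360332  109.        ] centre from near edge [ 515.88987316 -235.53360332  109.        ]
```

>>> carry_out([
  {"tx": 0.0,"ty": 0.0,"tz": -0.06,"twist": 0.0,"fingers": 0.0},
  {"tx": 0.0,"ty": -0.008,"tz": 0.0,"twist": 0.0,"fingers": 0.0},
  {"tx": 0.0,"ty": 0.0,"tz": 0.0,"twist": 0.0,"fingers": 0.0},
])

```text
clock: 5.82
eef_pos: [514.9, -235.7, 149.7]
tool_rot: [-3.142, -0.0, -2.913]
force: [-0.6, -0.3, 0.2]
width: -0.2
gripper_force: 0.0
```

```bash
python3 -c "
import pickle
from h import *
go()
d=cam('wrist'); t=cam('scene'); a=cv2.resize(d['color'][140:380,170:490],None,fx=1.25,fy=1.25)
s=cv2.resize(t['color'][205:325,265:425],None,fx=2.5,fy=2.5,interpolation=cv2.INTER_CUBIC)
cv2.imwrite('pics/w3.png',np.hstack([a,s])); print(proj(t,(514.4,-235,139)),proj(t,(514.4,-235,134)))
"
```

```text
5.83 [ 514.9 -235.7  149.7] xyaw -2.913 F [-0.6 -0.3  0.2] w -0.2 q [ 0.39  0.59 -0.02  1.82  0.02  0.73  2.16]
[326.4 270.9] [326.4 271.9]
```

View pics/w3.png

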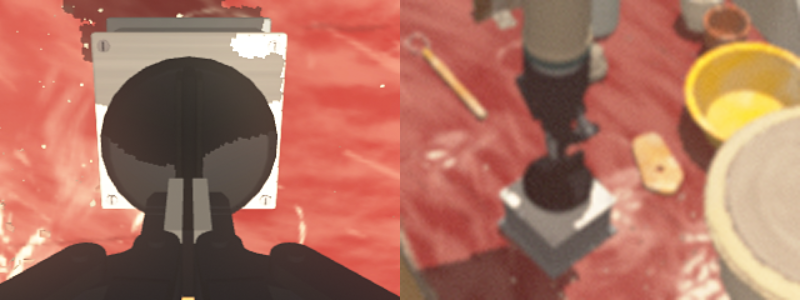

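>>> carry_out([
  {"tx": 0.0,"ty": 0.0,"tz": 0.05,"twist": 0.0,"fingers": 0.0},
  {"tx": 0.0,"ty": 0.0,"tz": 0.02,"twist": 0.0,"fingers": 0.0},
  {"tx": 0.0,"ty": 0.0,"tz": 0.0,"twist": 0.0,"fingers": 0.0},
])

```text
clock: 6.3
eef_pos: [514.3, -235.2, 127.8]
tool_rot: [3.14, -0.002, -2.912]
force: [0.3, -0.7, -0.5]
width: 0.0
gripper_force: 0.0
```

>>> carry_out([
  {"tx": 0.0,"ty": 0.0,"tz": 0.008,"twist": 0.0,"fingers": 0.0},
  {"tx": 0.0,"ty": 0.0,"tz": 0.0,"twist": 0.0,"fingers": 0.0},
])

```text
clock: 6.55
eef_pos: [515.1, -235.5, 126.6]
tool_rot: [-3.142, 0.0, -2.912]
force: [0.3, 0.1, 0.6]
width: -0.2
gripper_force: 0.0
```

```bash
python3 -c "
import pickle
from h import *
go(); d=cam('wrist'); pickle.dump(d,open('w4.pkl','wb'))
for n in ('w1','w2','w4'):
  D=pickle.load(open(n+'.pkl','rb')); g=D['color'].astype(int).sum(2)
  r=231 if n=='w1' else 262
  for rr in (r-15,r,r+5): 
    row=g[rr]; i=320
    print(n,rr,[int(c) for c in range(200,440) if abs(row[c]-row[c-2])>150])
"
```

```text
6.55 [ 515.1 -235.5  126.6] xyaw -2.912 F [0.3 0.1 0.6] w -0.2 q [ 0.39  0.62 -0.02  1.84  0.02  0.68  2.16]
w1 216 [264, 265, 271, 272, 382, 383, 384, 389, 390]
w1 231 [264, 265, 268, 269, 270, 385, 386, 388, 389]
w1 236 [265, 266, 269, 270, 384, 385, 386, 388, 389]
w2 247 [238, 239, 242, 243, 391, 392, 393, 397, 398]
w2 262 [240, 241, 393, 394, 396, 397]
w2 267 [241, 242, 393, 394, 395, 396]
w4 247 [240, 241, 245, 246, 397, 398, 402, 403]
w4 262 [242, 243, 400, 401]
w4 267 [243, 244, 399, 400]
```

>>> carry_out([
  {"tx": 0.0,"ty": 0.0,"tz": 0.008,"twist": 0.0,"fingers": 0.0},
  {"tx": 0.0,"ty": 0.0,"tz": 0.0,"twist": 0.0,"fingers": 0.0},
])

```text
clock: 6.85
eef_pos: [514.9, -235.5, 124.1]
tool_rot: [3.141, -0.0, -2.912]
force: [-0.9, 0.0, 0.9]
width: -0.0
gripper_force: 0.0
```

>>> carry_out([
  {"tx": 0.0,"ty": 0.0,"tz": 0.008,"twist": 0.0,"fingers": 0.0},
  {"tx": 0.0,"ty": 0.0,"tz": 0.0,"twist": 0.0,"fingers": 0.0},
])

```text
clock: 7.1
eef_pos: [514.9, -235.5, 121.6]
tool_rot: [3.141, -0.0, -2.913]
force: [0.3, 0.1, 0.3]
width: 0.1
gripper_force: 0.0
```

```bash
python3 -c "
import pickle
from h import *
go(); d=cam('wrist'); t=cam('scene');pickle.dump(d,open('w5.pkl','wb'))
a=cv2.resize(d['color'][220:340,240:400],None,fx=2.5,fy=2.5,interpolation=cv2.INTER_CUBIC)
s=cv2.resize(t['color'][240:312,280:376],None,fx=400/96,fy=300/72,interpolation=cv2.INTER_CUBIC)
cv2.imwrite('pics/w5.png',cv2.convertScaleAbs(np.hstack([a,s]),alpha=2,beta=20))
"
```

```text
7.1 [ 514.9 -235.5  121.6] xyaw -2.913 F [0.3 0.1 0.3] w 0.1 q [ 0.39  0.63 -0.02  1.84  0.02  0.67  2.16]
```

View pics/w5.png

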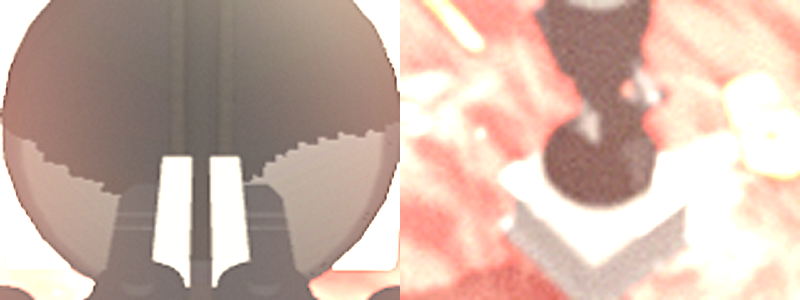

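>>> carry_out([
  {"tx": 0.0,"ty": 0.0,"tz": 0.008,"twist": 0.0,"fingers": 0.0},
  {"tx": 0.0,"ty": 0.0,"tz": 0.0,"twist": 0.0,"fingers": 0.0},
])

```text
clock: 7.45
eef_pos: [514.9, -235.4, 119.2]
tool_rot: [3.141, -0.0, -2.912]
force: [-1.3, -0.3, -0.5]
width: -0.1
gripper_force: 0.0
```

>>> carry_out([
  {"tx": 0.0,"ty": 0.0,"tz": 0.008,"twist": 0.0,"fingers": 0.0},
  {"tx": 0.0,"ty": 0.0,"tz": 0.0,"twist": 0.0,"fingers": 0.0},
])

```text
clock: 7.7
eef_pos: [515.3, -235.6, 117.2]
tool_rot: [-3.141, 0.0, -2.913]
force: [-0.6, 0.5, 4.2]
width: -0.4
gripper_force: 1.7
```

>>> carry_out([
  {"tx": 0.0,"ty": 0.0,"tz": 0.006,"twist": 0.0,"fingers": 0.0},
  {"tx": 0.0,"ty": 0.0,"tz": 0.0,"twist": 0.0,"fingers": 0.0},
])

```text
clock: 7.95
eef_pos: [515.2, -235.6, 115.1]
tool_rot: [-3.141, 0.0, -2.913]
force: [0.9, 0.5, 1.8]
width: 0.0
gripper_force: 0.8
```

>>> carry_out([
  {"tx": 0.0,"ty": 0.0,"tz": 0.006,"twist": 0.0,"fingers": 0.0},
  {"tx": 0.0,"ty": 0.0,"tz": 0.0,"twist": 0.0,"fingers": 0.0},
])

```text
clock: 8.2
eef_pos: [514.8, -235.3, 113.0]
tool_rot: [3.141, -0.001, -2.912]
force: [0.5, -0.1, 0.5]
width: 0.2
gripper_force: 0.0
```

>>> carry_out([
  {"tx": 0.0,"ty": 0.0,"tz": 0.005,"twist": 0.0,"fingers": 0.0},
  {"tx": 0.0,"ty": 0.0,"tz": 0.0,"twist": 0.0,"fingers": 0.0},
])

```text
clock: 8.45
eef_pos: [514.8, -235.4, 111.6]
tool_rot: [3.141, -0.001, -2.912]
force: [-0.1, -0.1, 0.2]
width: 0.3
gripper_force: 0.0
```

>>> carry_out([
  {"tx": 0.0,"ty": 0.0,"tz": -0.05,"twist": 0.0,"fingers": 0.0},
  {"tx": 0.0,"ty": 0.0,"tz": -0.05,"twist": 0.0,"fingers": 0.0},
  {"tx": 0.0,"ty": 0.0,"tz": -0.05,"twist": 0.0,"fingers": 0.0},
  {"tx": 0.0,"ty": 0.0,"tz": 0.0,"twist": 0.0,"fingers": 0.0},
  {"tx": 0.0,"ty": 0.0,"tz": 0.0,"twist": 0.0,"fingers": 0.0},
])

```text
clock: 9.07
eef_pos: [514.9, -235.4, 157.0]
tool_rot: [3.142, -0.0, -2.913]
force: [-0.5, -0.8, 0.6]
width: -0.2
gripper_force: 0.0
```

```bash
python3 -c "
import pickle
from h import *
go(); d=cam('wrist'); t=cam('scene');pickle.dump(d,open('w6.pkl','wb'));pickle.dump(t,open('s6.pkl','wb'))
for n in ('w1','w2','w4','w6'):
  D=pickle.load(open(n+'.pkl','rb')); g=D['color'].astype(int).sum(2)
  W=[]
  for rr in range(205,275,2):
    c=[c for c in range(200,440) if g[rr][c]<330]
    # dark run around centre
    a=b=320
    while a>200 and g[rr][a-1]<330:a-=1
    while b<440 and g[rr][b+1]<330:b+=1
    W.append((b-a+1,rr,a,b))
  w,rr,a,b=max(W); M=np.array(D['world_from_camera']); 
  from scipy.optimize import brentq
  L=lambda z:np.linalg.norm(atz(D,a-.5,rr,z)-atz(D,b+.5,rr,z))-90
  print(n,w,rr,a,b,'cap z from width',brentq(L,50,150))
a=cv2.resize(d['color'][180:330,220:420],None,fx=2,fy=2,interpolation=cv2.INTER_CUBIC)
s=cv2.resize(t['color'][232:304,280:376],None,fx=400/96,fy=300/72,interpolation=cv2.INTER_CUBIC)
cv2.imwrite('pics/w6.png',cv2.convertScaleAbs(np.hstack([a,s]),alpha=1.5,beta=10))
"
```

```text
9.07 [ 514.9 -235.4  157. ] xyaw -2.913 F [-0.5 -0.8  0.6] w -0.2 q [ 0.39  0.58 -0.02  1.82  0.02  0.75  2.16]
w1 116 233 269 384 cap z from width 97.83373610856341
w2 153 265 240 392 cap z from width 99.28630821562876
w4 158 263 242 399 cap z from width 99.76426127240379
w6 132 245 255 386 cap z from width 89.94595483319338
```

View pics/w6.png

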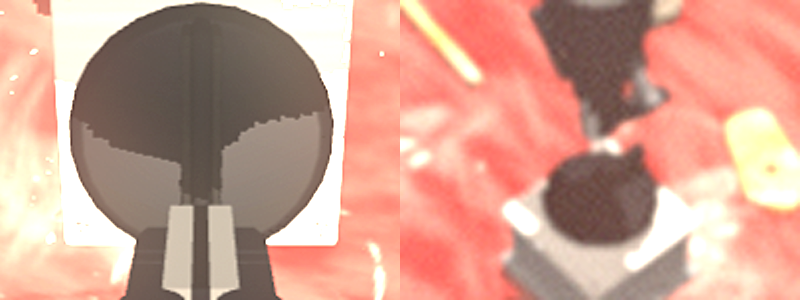

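The cap dropped from about 99 to 90 mm by width, so the button is latched in. The contact shows the shut fingertips sit about 15 mm behind the TCP. I'll go beside the wing's near end on its −y side and descend with force checks.

>>> carry_out([
  {"tx": 0.11,"ty": -0.09,"tz": 0.0,"twist": 0.0,"fingers": 0.0},
  {"tx": 0.0,"ty": 0.0,"tz": 0.0,"twist": 0.0,"fingers": 0.0},
  {"tx": 0.0,"ty": 0.0,"tz": 0.07,"twist": 0.0,"fingers": 0.0},
  {"tx": 0.0,"ty": 0.0,"tz": 0.06,"twist": 0.0,"fingers": 0.0},
  {"tx": 0.0,"ty": 0.0,"tz": 0.02,"twist": 0.0,"fingers": 0.0},
  {"tx": 0.0,"ty": 0.0,"tz": 0.0,"twist": 0.0,"fingers": 0.0},
])

```text
clock: 9.93
eef_pos: [489.1, -268.8, 111.6]
tool_rot: [3.141, -0.001, -2.912]
force: [0.6, 0.0, 0.6]
width: -0.4
gripper_force: 0.0
```

>>> carry_out([
  {"tx": 0.0,"ty": 0.0,"tz": 0.02,"twist": 0.0,"fingers": 0.0},
  {"tx": 0.0,"ty": 0.0,"tz": 0.01,"twist": 0.0,"fingers": 0.0},
  {"tx": 0.0,"ty": 0.0,"tz": 0.01,"twist": 0.0,"fingers": 0.0},
  {"tx": 0.0,"ty": 0.0,"tz": 0.0,"twist": 0.0,"fingers": 0.0},
])

```text
clock: 10.42
eef_pos: [488.9, -269.2, 99.7]
tool_rot: [3.141, -0.0, -2.913]
force: [-0.6, -0.7, -0.3]
width: 0.2
gripper_force: 0.0
```

```bash
python3 -c "
import pickle
from h import *
go(); d=cam('wrist'); t=cam('scene')
a=cv2.resize(d['color'][150:330,200:440],None,fx=400/240,fy=300/180,interpolation=cv2.INTER_CUBIC)
s=cv2.resize(t['color'][232:304,280:376],None,fx=400/96,fy=300/72,interpolation=cv2.INTER_CUBIC)
cv2.imwrite('pics/w7.png',cv2.convertScaleAbs(np.hstack([a,s]),alpha=1.5,beta=10))
"
```

```text
10.43 [ 488.9 -269.2   99.7] xyaw -2.913 F [-0.6 -0.7 -0.3] w 0.2 q [ 0.47  0.65 -0.02  1.88  0.02  0.61  2.23]
```

View pics/w7.png

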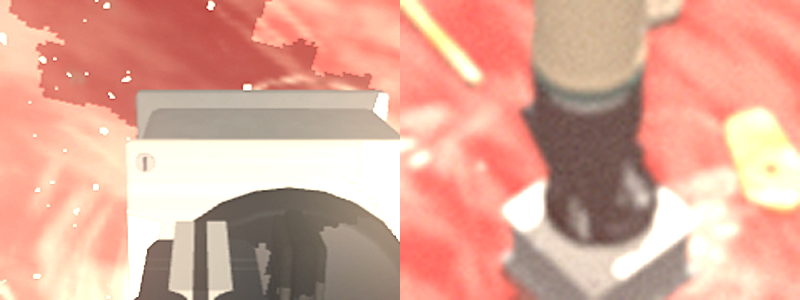

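>>> carry_out([
  {"tx": 0.0,"ty": 0.02,"tz": 0.0,"twist": 0.0,"fingers": 0.0},
  {"tx": 0.0,"ty": 0.02,"tz": 0.0,"twist": 0.0,"fingers": 0.0},
  {"tx": 0.0048,"ty": 0.011,"tz": 0.0,"twist": 0.032,"fingers": 0.0},
  {"tx": 0.0048,"ty": 0.011,"tz": 0.0,"twist": 0.032,"fingers": 0.0},
  {"tx": 0.0,"ty": 0.0,"tz": 0.0,"twist": 0.0,"fingers": 0.0},
])

```text
clock: 11.15
eef_pos: [482.5, -251.5, 100.1]
tool_rot: [-3.141, 0.0, -3.112]
force: [-0.1, -0.8, 1.1]
width: -0.2
gripper_force: 0.5
```

>>> carry_out([
  {"tx": 0.0048,"ty": 0.011,"tz": 0.0,"twist": 0.032,"fingers": 0.0},
  {"tx": 0.0048,"ty": 0.011,"tz": 0.0,"twist": 0.032,"fingers": 0.0},
  {"tx": 0.0048,"ty": 0.011,"tz": 0.0,"twist": 0.032,"fingers": 0.0},
  {"tx": 0.0,"ty": 0.0,"tz": 0.0,"twist": 0.0,"fingers": 0.0},
])

```text
clock: 11.65
eef_pos: [478.8, -242.2, 100.7]
tool_rot: [-3.14, 0.001, 2.869]
force: [-2.8, -1.2, 6.5]
width: -0.3
gripper_force: 3.5
```

```bash
python3 -c "
import pickle
from h import *
go(); d=cam('wrist'); t=cam('scene')
a=cv2.resize(d['color'][150:330,200:440],None,fx=400/240,fy=300/180,interpolation=cv2.INTER_CUBIC)
s=cv2.resize(t['color'][232:304,280:376],None,fx=400/96,fy=300/72,interpolation=cv2.INTER_CUBIC)
cv2.imwrite('pics/w8.png',cv2.convertScaleAbs(np.hstack([a,s]),alpha=1.5,beta=10))
"
```

```text
11.65 [ 478.8 -242.2  100.7] xyaw 2.869 F [-2.8 -1.2  6.5] w -0.3 q [ 0.33  0.63  0.12  1.94 -0.13  0.57  1.84]
```

View pics/w8.png

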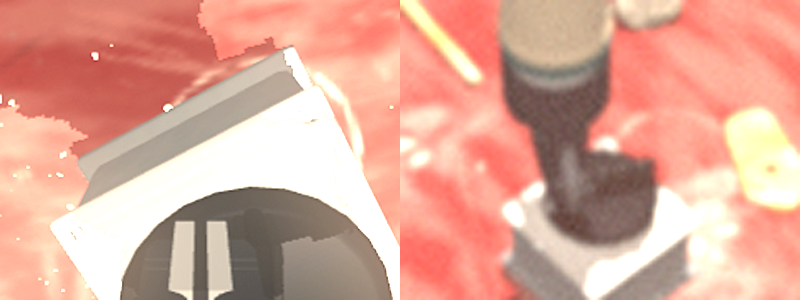

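>>> carry_out([
  {"tx": 0.0,"ty": 0.0,"tz": -0.008,"twist": 0.0,"fingers": 0.0},
  {"tx": 0.0,"ty": 0.0,"tz": -0.007,"twist": 0.0,"fingers": 0.0},
  {"tx": 0.0,"ty": 0.0,"tz": 0.0,"twist": 0.0,"fingers": 0.0},
])

```text
clock: 12.12
eef_pos: [478.7, -241.2, 104.4]
tool_rot: [3.141, -0.0, 2.869]
force: [0.1, -0.2, 0.6]
width: -0.0
gripper_force: 0.2
```

>>> carry_out([
  {"tx": 0.0048,"ty": 0.011,"tz": 0.0,"twist": 0.032,"fingers": 0.0},
  {"tx": 0.0024,"ty": 0.0055,"tz": 0.0,"twist": 0.016,"fingers": 0.0},
  {"tx": 0.0,"ty": 0.0,"tz": 0.0,"twist": 0.0,"fingers": 0.0},
])

```text
clock: 12.5
eef_pos: [478.0, -236.2, 104.4]
tool_rot: [-3.141, -0.0, 2.718]
force: [-1.0, -1.1, 1.1]
width: 0.3
gripper_force: 0.9
```

>>> carry_out([
  {"tx": 0.0,"ty": -0.04,"tz": 0.0,"twist": 0.0,"fingers": 0.0},
  {"tx": 0.0,"ty": -0.06,"tz": 0.0,"twist": 0.0,"fingers": 0.0},
  {"tx": 0.0,"ty": -0.06,"tz": 0.0,"twist": 0.0,"fingers": 0.0},
  {"tx": 0.0,"ty": 0.0,"tz": -0.1,"twist": 0.0,"fingers": 0.0},
  {"tx": 0.0,"ty": 0.0,"tz": -0.15,"twist": 0.0,"fingers": 0.0},
  {"tx": 0.0,"ty": 0.0,"tz": 0.0,"twist": 0.0,"fingers": 0.0},
  {"tx": 0.0,"ty": 0.0,"tz": 0.0,"twist": 0.0,"fingers": 0.0},
])

```text
clock: 13.38
eef_pos: [457.6, -280.4, 179.1]
tool_rot: [3.142, -0.001, 2.716]
force: [-0.5, 0.2, 0.5]
width: -0.2
gripper_force: 0.0
```

```bash
python3 -c "
import pickle
from h import *
from scipy.optimize import brentq
go((470,120,200),(412.5,317.5,180)); D=cam('wrist'); t=cam('scene'); g=D['color'].astype(int).sum(2); 
a=cv2.resize(D['color'][120:300,240:480],None,fx=400/240,fy=300/180,interpolation=cv2.INTER_CUBIC)
s=cv2.resize(t['color'][232:304,280:376],None,fx=400/96,fy=300/72,interpolation=cv2.INTER_CUBIC)
cv2.imwrite('pics/w9.png',cv2.convertScaleAbs(np.hstack([a,s]),alpha=1.5,beta=10)); print(proj(D,(515,-235.5,109)))
import pickle; pickle.dump(D,open('w9.pkl','wb'))
"
```

```text
13.38 [ 457.6 -280.4  179.1] xyaw 2.716 F [-0.5  0.2  0.5] w -0.2 q [ 0.37  0.52  0.19  1.88 -0.14  0.76  1.78]
(470, 120, 200) [ 0.5131  1.2329 -0.0693]
(412.5, 317.5, 180) [0.4462 0.5206 0.0669]
[411.6 286.2]
```

View pics/w9.png

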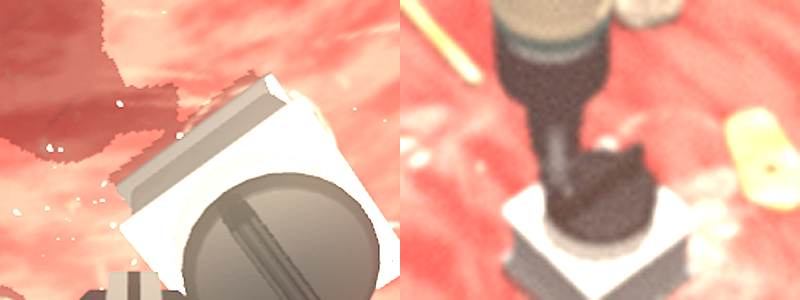

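The wing is parallel to the box edges again and the collar shows under the cap, so the button looks out. A quick width check will confirm it.

```bash
python3 -c "
import pickle
from h import *
from scipy.optimize import brentq
D=pickle.load(open('w9.pkl','rb')); g=D['color'].astype(int).sum(2)
W=[]
for rr in range(265,310):
    a=b=400
    while g[rr][a-1]<380 and a>200:a-=1
    while g[rr][b+1]<380 and b<560:b+=1
    W.append((b-a+1,rr,a,b))
print(W[::6])
for w,rr,a,b in W[::6]:
  try: print(rr,brentq(lambda z:np.linalg.norm(atz(D,a-.5,rr,z)-atz(D,b+.5,rr,z))-90,50,150))
  except Exception as e: print(e)
"
```

```text
[(115, 265, 352, 466), (118, 271, 350, 467), (118, 277, 350, 467), (119, 283, 349, 467), (116, 289, 350, 465), (114, 295, 351, 464), (125, 301, 337, 461), (101, 307, 357, 457)]
265 83.35411120210739
271 91.17590641058223
277 92.52995864473421
283 95.93345756170976
289 91.05734568909465
295 88.13107391187887
301 111.37852704801585
307 59.166851936609405
```

```bash
python3 -c "
import pickle
from h import *
from scipy.optimize import brentq,least_squares
for n in ('w1','w2','w6','w9'):
  D=pickle.load(open(n+'.pkl','rb')); g=cv2.resize(D['color'].astype(np.float32).sum(2),None,fx=4,fy=4,interpolation=cv2.INTER_LINEAR)
  c0=proj(D,(515,-235.5,103)); f=240/np.tan(np.radians(D['fovy'])/2); pts=[]
  for th in np.linspace(np.pi*.95,np.pi*2.05,60):
    for r in np.arange(35,95,.25):
      u,v=c0+r*np.array([np.cos(th),np.sin(th)])
      if g[int(v*4+2),int(u*4+2)]>400: pts.append((u,v));break
  pts=np.array(pts)
  def fit(z):
    P=np.array([atz(D,*p,z)[:2] for p in pts])
    return least_squares(lambda q:np.hypot(*(P-q[:2]).T)-q[2],[515,-235,45],loss='soft_l1')
  z=brentq(lambda z:fit(z).x[2]-45,60,140); s=fit(z); print(n,len(pts),'z',round(z,1),np.round(s.x,1),'med res',np.median(abs(s.fun)))
"
```

```text
w1 60 z 98.2 [ 516.9 -235.5   45. ] med res 0.1068301919986645
w2 60 z 99.6 [ 516.8 -235.5   45. ] med res 0.12005944824321091
w6 60 z 90.9 [ 516.8 -235.5   45. ] med res 0.10398404235436942
w9 60 z 95.6 [ 516.6 -235.7   45. ] med res 0.15570569281825186
```

>>> carry_out([
  {"tx": -0.057,"ty": 0.107,"tz": -0.02,"twist": 0.0,"fingers": 0.0},
  {"tx": -0.057,"ty": 0.107,"tz": -0.02,"twist": 0.0,"fingers": 0.0},
  {"tx": 0.0,"ty": 0.0,"tz": 0.0,"twist": -0.052,"fingers": 0.0},
  {"tx": 0.0,"ty": 0.0,"tz": 0.0,"twist": -0.052,"fingers": 0.0},
  {"tx": 0.0,"ty": 0.0,"tz": 0.0,"twist": -0.052,"fingers": 0.0},
  {"tx": 0.0,"ty": 0.0,"tz": 0.0,"twist": -0.052,"fingers": 0.0},
  {"tx": 0.0,"ty": 0.0,"tz": 0.0,"twist": 0.0,"fingers": 0.0},
  {"tx": 0.0,"ty": 0.0,"tz": 0.0,"twist": 0.0,"fingers": 0.0},
])

```text
clock: 14.48
eef_pos: [515.6, -235.5, 190.7]
tool_rot: [3.141, -0.001, -2.915]
force: [0.4, -0.3, -0.0]
width: -0.1
gripper_force: 0.0
```

```bash
python3 -c "
import pickle
from h import *
from scipy.optimize import brentq,least_squares
go((470,120,200),(412.5,317.5,180))
D=cam('wrist'); pickle.dump(D,open('w10.pkl','wb'))
for n in ('w1','w6','w10'):
  D=pickle.load(open(n+'.pkl','rb')); g=cv2.resize(D['color'].astype(np.float32).sum(2),None,fx=4,fy=4,interpolation=cv2.INTER_LINEAR)
  c0=proj(D,(515,-235.5,103)); pts=[]
  for th in np.linspace(np.pi*.95,np.pi*2.05,60):
    for r in np.arange(35,95,.25):
      u,v=c0+r*np.array([np.cos(th),np.sin(th)])
      if g[int(v*4+2),int(u*4+2)]>400: pts.append((u,v));break
  pts=np.array(pts)
  def fit(z):
    P=np.array([atz(D,*p,z)[:2] for p in pts])
    return least_squares(lambda q:np.hypot(*(P-q[:2]).T)-q[2],[515,-235,45],loss='soft_l1')
  z=brentq(lambda z:fit(z).x[2]-45,60,140); s=fit(z); print(n,len(pts),'z',round(z,1),np.round(s.x,1),'med res',np.median(abs(s.fun)))
"
```

```text
14.47 [ 515.6 -235.5  190.7] xyaw -2.915 F [ 0.4 -0.3 -0. ] w -0.1 q [ 0.37  0.54  0.01  1.78 -0.01  0.82  2.18]
(470, 120, 200) [-0.1177  1.1887 -0.0302]
(412.5, 317.5, 180) [0.0391 0.6845 0.0672]
w1 60 z 98.2 [ 516.9 -235.5   45. ] med res 0.1068301919986645
w6 60 z 90.9 [ 516.8 -235.5   45. ] med res 0.10398404235436942
w10 60 z 92.9 [ 516.8 -235.5   45. ] med res 0.10474502892900261
```

```bash
python3 -c "
import pickle
from h import *
from scipy.optimize import brentq,least_squares
for n in ('w1','w2','w4','w6','w9','w10'):
  D=pickle.load(open(n+'.pkl','rb')); g=cv2.GaussianBlur(D['color'].astype(np.float32).sum(2),(0,0),1)
  c0=proj(D,(516,-235.5,99)); pts=[]; rs=np.arange(45,95,.1)
  for th in np.linspace(np.pi*.95,np.pi*2.05,60):
      U=(c0[0]+rs*np.cos(th)).astype(np.float32)[None];V=(c0[1]+rs*np.sin(th)).astype(np.float32)[None]
      p=np.log(20+cv2.remap(g,U,V,cv2.INTER_LINEAR)[0]); k=np.gradient(p); i=np.argmax(k); pts.append((U[0,i],V[0,i]))
  pts=np.array(pts)
  def fit(z):
    P=np.array([atz(D,*p,z)[:2] for p in pts])
    return least_squares(lambda q:np.hypot(*(P-q[:2]).T)-q[2],[515,-235,45],loss='soft_l1',f_scale=.2)
  z=brentq(lambda z:fit(z).x[2]-45,60,140); s=fit(z); print(n,'z',round(z,1),np.round(s.x,1),'med res',round(np.median(abs(s.fun)),2))
now=cam('scene')
for n,d in (('s0',pickle.load(open('scene0.pkl','rb'))),('s6',pickle.load(open('s6.pkl','rb'))),('now',now)):
  g=d['color'].astype(int).sum(2)
  for c in (322,327,332): print(n,c,g[270:302,c].tolist())
"
```

```text
w1 z 95.3 [ 517.9 -235.1   45. ] med res 0.23
w2 z 97.5 [ 517.7 -235.3   45. ] med res 0.18
w4 z 97.8 [ 517.6 -235.2   45. ] med res 0.13
w6 z 88.4 [ 517.8 -235.2   45. ] med res 0.16
w9 z 92.8 [ 518.  -235.4   45. ] med res 0.22
w10 z 90.0 [ 518.  -235.2   45. ] med res 0.2
s0 322 [179, 200, 192, 203, 192, 194, 190, 185, 167, 151, 157, 154, 173, 186, 201, 200, 187, 187, 238, 329, 386, 416, 416, 413, 495, 648, 720, 734, 717, 626, 478, 342]
s0 327 [183, 197, 169, 175, 172, 167, 166, 162, 175, 180, 206, 202, 196, 204, 211, 194, 212, 207, 194, 244, 319, 385, 421, 411, 414, 508, 668, 731, 732, 711, 685, 666]
s0 332 [175, 168, 158, 164, 160, 179, 178, 206, 197, 197, 202, 193, 211, 205, 212, 211, 206, 197, 222, 301, 375, 408, 410, 408, 492, 653, 724, 729, 691, 559, 382, 291]
s6 322 [189, 176, 176, 183, 181, 163, 147, 148, 144, 156, 153, 145, 149, 147, 143, 134, 154, 145, 133, 185, 292, 371, 415, 420, 418, 408, 407, 407, 397, 374, 315, 289]
s6 327 [180, 180, 150, 154, 150, 140, 151, 158, 140, 139, 168, 146, 141, 152, 160, 145, 147, 154, 149, 157, 212, 324, 397, 420, 414, 413, 421, 421, 418, 399, 391, 382]
s6 332 [177, 172, 172, 158, 159, 156, 165, 179, 179, 173, 163, 157, 151, 157, 150, 137, 158, 148, 164, 170, 244, 336, 398, 405, 412, 405, 409, 404, 393, 364, 301, 278]
now 322 [169, 176, 175, 186, 169, 158, 160, 153, 149, 141, 148, 144, 144, 164, 149, 140, 146, 147, 165, 240, 340, 398, 423, 417, 406, 411, 410, 409, 393, 372, 325, 287]
now 327 [185, 170, 156, 158, 159, 142, 146, 142, 150, 142, 151, 147, 151, 142, 148, 153, 148, 152, 146, 185, 249, 342, 389, 422, 405, 414, 404, 414, 407, 397, 404, 393]
now 332 [184, 178, 174, 143, 161, 147, 165, 182, 200, 193, 178, 167, 157, 156, 156, 154, 153, 142, 152, 210, 317, 384, 400, 410, 430, 417, 407, 410, 390, 353, 313, 282]
```

>>> carry_out([
  {"tx": 0.0,"ty": 0.0,"tz": 0.0,"twist": 0.0,"fingers": 0.0},
  {"tx": 0.0,"ty": 0.0,"tz": 0.0,"twist": 0.0,"fingers": 0.0},
  {"tx": 0.0,"ty": 0.0,"tz": 0.0,"twist": 0.0,"fingers": 0.0},
  {"tx": 0.0,"ty": 0.0,"tz": 0.0,"twist": 0.0,"fingers": 0.0},
])

```text
clock: 15.08
eef_pos: [516.0, -235.4, 191.4]
tool_rot: [-3.142, -0.0, -2.913]
force: [-0.1, -0.2, 0.2]
width: -0.1
gripper_force: 0.0
```

```bash
cat > cap.py <<'E'
import pickle,sys
from h import *
from scipy.optimize import brentq,least_squares
def capz(D):
  g=cv2.GaussianBlur(D['color'].astype(np.float32).sum(2),(0,0),1)
  c0=proj(D,(516,-235.5,99)); pts=[]; rs=np.arange(45,95,.1)
  for th in np.linspace(np.pi*.95,np.pi*2.05,60):
      U=(c0[0]+rs*np.cos(th)).astype(np.float32)[None];V=(c0[1]+rs*np.sin(th)).astype(np.float32)[None]
      p=np.log(20+cv2.remap(g,U,V,cv2.INTER_LINEAR)[0]); i=np.argmax(np.gradient(p)); pts.append((U[0,i],V[0,i]))
  def fit(z):
    P=np.array([atz(D,*p,z)[:2] for p in pts])
    return least_squares(lambda q:np.hypot(*(P-q[:2]).T)-q[2],[515,-235,45],loss='soft_l1',f_scale=.2)
  z=brentq(lambda z:fit(z).x[2]-45,60,140); s=fit(z); return round(z,1),np.round(s.x,1)
def scn(d):
  g=d['color'].astype(float).sum(2); r=[]
  for c in range(320,336):
    col=g[:,c]; i=next(i for i in range(280,300) if col[i]>=300); r.append(i-1+(300-col[i-1])/(col[i]-col[i-1]))
  return round(np.mean(r),2)
E
python3 -c "
from cap import *
go(); print(capz(cam('wrist')))
print([scn(pickle.load(open(n,'rb'))) for n in ('scene0.pkl','s6.pkl')],scn(cam('scene')))"
```

```text
15.07 [ 516.  -235.4  191.4] xyaw -2.913 F [-0.1 -0.2  0.2] w -0.1 q [ 0.37  0.54  0.01  1.78 -0.01  0.82  2.19]
(90.1, array([ 518. , -235.2,   45. ]))
[np.float64(288.99), np.float64(290.34)] 289.87
```

The cap is only about 3 mm up from latched, so the twist stopped short. I'll push again, higher up the wing and farther round.

>>> carry_out([
  {"tx": 0.11,"ty": -0.09,"tz": 0.0,"twist": 0.0,"fingers": 0.0},
  {"tx": 0.0,"ty": 0.0,"tz": 0.1,"twist": 0.0,"fingers": 0.0},
  {"tx": 0.0,"ty": 0.0,"tz": 0.1,"twist": 0.0,"fingers": 0.0},
  {"tx": 0.0,"ty": 0.0,"tz": 0.06,"twist": 0.0,"fingers": 0.0},
  {"tx": 0.0,"ty": 0.0,"tz": 0.025,"twist": 0.0,"fingers": 0.0},
  {"tx": 0.0,"ty": 0.0,"tz": 0.0,"twist": 0.0,"fingers": 0.0},
])

```text
clock: 15.92
eef_pos: [490.0, -269.2, 105.8]
tool_rot: [3.141, -0.0, -2.912]
force: [0.2, -0.0, -0.1]
width: 0.1
gripper_force: 0.0
```

>>> carry_out([
  {"tx": 0.0,"ty": 0.025,"tz": 0.0,"twist": 0.0,"fingers": 0.0},
  {"tx": 0.0,"ty": 0.025,"tz": 0.0,"twist": 0.0,"fingers": 0.0},
  {"tx": 0.004,"ty": 0.011,"tz": 0.0,"twist": 0.032,"fingers": 0.0},
  {"tx": 0.004,"ty": 0.011,"tz": 0.0,"twist": 0.032,"fingers": 0.0},
  {"tx": 0.004,"ty": 0.011,"tz": 0.0,"twist": 0.032,"fingers": 0.0},
  {"tx": 0.0,"ty": 0.0,"tz": 0.0,"twist": 0.0,"fingers": 0.0},
])

```text
clock: 16.68
eef_pos: [482.1, -244.6, 106.4]
tool_rot: [-3.141, 0.001, 3.071]
force: [0.8, 0.1, 0.3]
width: 0.0
gripper_force: 0.2
```

>>> carry_out([
  {"tx": 0.004,"ty": 0.011,"tz": 0.0,"twist": 0.032,"fingers": 0.0},
  {"tx": 0.004,"ty": 0.011,"tz": 0.0,"twist": 0.032,"fingers": 0.0},
  {"tx": 0.0,"ty": 0.0,"tz": 0.0,"twist": 0.0,"fingers": 0.0},
])

```text
clock: 17.05
eef_pos: [480.3, -238.3, 106.2]
tool_rot: [-3.141, 0.0, 2.871]
force: [0.3, -0.4, 0.4]
width: 0.3
gripper_force: 0.3
```

```bash
python3 -c "
from cap import *
go(); d=cam('wrist'); pickle.dump(d,open('w11.pkl','wb'));print(capz(d))"
```

```text
17.05 [ 480.3 -238.3  106.2] xyaw 2.871 F [ 0.3 -0.4  0.4] w 0.3 q [ 0.31  0.63  0.15  1.94 -0.16  0.59  1.87]
(92.9, array([ 517.8, -235.6,   45. ]))
```

>>> carry_out([
  {"tx": 0.004,"ty": 0.011,"tz": 0.0,"twist": 0.032,"fingers": 0.0},
  {"tx": 0.004,"ty": 0.011,"tz": 0.0,"twist": 0.032,"fingers": 0.0},
  {"tx": 0.0,"ty": 0.0,"tz": 0.0,"twist": 0.0,"fingers": 0.0},
])

```text
clock: 17.48
eef_pos: [480.2, -231.8, 106.3]
tool_rot: [-3.141, 0.001, 2.67]
force: [-1.5, -0.8, 4.1]
width: 0.3
gripper_force: 2.6
```

```bash
python3 -c "
from cap import *
go(); d=cam('wrist'); pickle.dump(d,open('w12.pkl','wb'));print(capz(d))
g=cv2.cvtColor(d['color'],cv2.COLOR_BGR2GRAY)
for r in range(215,290,6): print(r,g[r,260:420:3].tolist())"
```

```text
17.48 [ 480.2 -231.8  106.3] xyaw 2.67 F [-1.5 -0.8  4.1] w 0.3 q [ 0.26  0.63  0.21  1.95 -0.22  0.59  1.72]
(93.4, array([ 517.8, -235.8,   45. ]))
215 [76, 77, 77, 77, 79, 80, 79, 78, 78, 83, 115, 114, 111, 123, 125, 125, 126, 103, 107, 106, 108, 109, 109, 167, 178, 190, 187, 255, 255, 255, 255, 251, 252, 255, 255, 255, 255, 255, 252, 234, 235, 215, 146, 148, 150, 173, 205, 184, 139, 136, 132, 130, 131, 132]
221 [80, 78, 78, 80, 80, 79, 79, 78, 235, 189, 118, 123, 124, 125, 117, 103, 105, 105, 107, 107, 125, 175, 182, 190, 190, 190, 193, 192, 255, 255, 255, 255, 255, 255, 255, 255, 255, 255, 255, 255, 233, 235, 235, 180, 144, 142, 190, 220, 170, 132, 129, 135, 137, 139]
227 [79, 78, 78, 80, 79, 80, 82, 107, 122, 123, 123, 124, 105, 103, 103, 106, 106, 105, 159, 177, 187, 188, 188, 188, 194, 193, 191, 190, 191, 192, 194, 194, 194, 193, 196, 196, 197, 194, 190, 190, 192, 187, 224, 234, 224, 143, 149, 203, 165, 137, 138, 140, 142, 141]
233 [84, 84, 85, 88, 92, 115, 120, 121, 122, 118, 101, 101, 103, 103, 104, 120, 171, 180, 187, 187, 187, 190, 193, 190, 189, 188, 190, 191, 193, 195, 
[... 1734 characters left out ...]
183, 183, 188, 185, 184, 183, 184, 186, 185, 186, 63, 62, 63, 62, 61, 62, 61, 60, 63, 66, 67, 66, 65, 61, 63, 61, 61, 63, 64, 66, 66, 69, 69, 71, 74, 75, 76, 77, 76, 78, 79, 80, 80, 81, 78, 161, 255, 255, 255, 255, 255, 255]
281 [183, 186, 187, 184, 184, 184, 186, 186, 185, 135, 64, 65, 63, 63, 63, 61, 63, 62, 62, 60, 61, 59, 59, 60, 59, 59, 60, 59, 60, 60, 61, 63, 64, 65, 67, 68, 68, 70, 73, 74, 74, 76, 78, 78, 79, 80, 82, 83, 80, 255, 255, 255, 255, 255]
287 [186, 184, 184, 185, 187, 185, 189, 193, 63, 68, 67, 66, 65, 64, 64, 129, 134, 134, 134, 63, 59, 65, 134, 132, 133, 123, 57, 57, 57, 57, 58, 60, 62, 63, 65, 65, 66, 68, 71, 71, 73, 74, 75, 76, 78, 79, 80, 82, 83, 88, 84, 254, 255, 255]
```

>>> carry_out([
  {"tx": 0.0,"ty": 0.0,"tz": -0.01,"twist": 0.0,"fingers": 0.0},
  {"tx": 0.0,"ty": 0.0,"tz": 0.0,"twist": 0.0,"fingers": 0.0},
])

```text
clock: 17.77
eef_pos: [480.1, -231.5, 109.1]
tool_rot: [3.141, 0.0, 2.668]
force: [0.1, -0.6, 2.9]
width: -0.0
gripper_force: 1.5
```

>>> carry_out([
  {"tx": 0.0,"ty": 0.0,"tz": -0.01,"twist": 0.0,"fingers": 0.0},
  {"tx": 0.0,"ty": 0.0,"tz": 0.0,"twist": 0.0,"fingers": 0.0},
])

```text
clock: 18.02
eef_pos: [479.9, -231.4, 111.9]
tool_rot: [3.142, -0.0, 2.667]
force: [0.1, -0.3, -0.2]
width: -0.0
gripper_force: 0.3
```

```bash
python3 -c "
from cap import *
go(); d=cam('wrist'); print(capz(d)); print(scn(cam('scene')))"
```

```text
18.02 [ 479.9 -231.4  111.9] xyaw 2.667 F [ 0.1 -0.3 -0.2] w -0.0 q [ 0.25  0.62  0.22  1.95 -0.22  0.6   1.71]
(98.6, array([ 517.7, -235.9,   45. ]))
289.03
```

The cap is now at its out height in both cameras. I'll withdraw straight up and recheck.

>>> carry_out([
  {"tx": 0.0,"ty": -0.01,"tz": -0.03,"twist": 0.0,"fingers": 0.0},
  {"tx": 0.0,"ty": -0.02,"tz": -0.1,"twist": 0.0,"fingers": 0.0},
  {"tx": 0.0,"ty": 0.0,"tz": -0.13,"twist": 0.0,"fingers": 0.0},
  {"tx": 0.0,"ty": 0.0,"tz": 0.0,"twist": 0.0,"fingers": 0.0},
  {"tx": 0.0,"ty": 0.0,"tz": 0.0,"twist": 0.0,"fingers": 0.0},
  {"tx": 0.0,"ty": 0.0,"tz": 0.0,"twist": 0.0,"fingers": 0.0},
])

```text
clock: 18.88
eef_pos: [475.2, -238.9, 188.9]
tool_rot: [-3.142, -0.002, 2.667]
force: [-0.0, -0.3, -0.3]
width: 0.2
gripper_force: 0.0
```

```bash
python3 -c "
from cap import *
go((470,110,195),(412.5,317.5,150)); d=cam('wrist'); print(capz(d)); print(scn(cam('scene')))"
```

```text
18.88 [ 475.2 -238.9  188.9] xyaw 2.667 F [-0.  -0.3 -0.3] w 0.2 q [ 0.24  0.51  0.26  1.88 -0.18  0.78  1.69]
(470, 110, 195) [ 0.5468  1.0268 -0.019 ]
(412.5, 317.5, 150) [0.4862 0.5277 0.1511]
(95.6, array([ 518.4, -235.9,   45. ]))
289.05
```

>>> carry_out([
  {"tx": 0.061,"ty": 0.114,"tz": -0.002,"twist": 0.0,"fingers": 0.0},
  {"tx": 0.061,"ty": 0.114,"tz": -0.002,"twist": 0.0,"fingers": 0.0},
  {"tx": 0.061,"ty": 0.114,"tz": -0.002,"twist": 0.0,"fingers": 0.0},
  {"tx": 0.061,"ty": 0.114,"tz": -0.002,"twist": 0.0,"fingers": 0.0},
  {"tx": 0.061,"ty": 0.114,"tz": -0.002,"twist": 0.0,"fingers": 0.0},
  {"tx": 0.061,"ty": 0.114,"tz": -0.002,"twist": 0.0,"fingers": 0.0},
  {"tx": 0.061,"ty": 0.114,"tz": -0.002,"twist": 0.0,"fingers": 0.0},
  {"tx": 0.061,"ty": 0.114,"tz": -0.002,"twist": 0.0,"fingers": 0.0},
  {"tx": 0.061,"ty": 0.114,"tz": -0.002,"twist": 0.0,"fingers": 0.0},
])

```text
clock: 20.1
eef_pos: [469.7, 110.8, 194.8]
tool_rot: [-3.141, -0.001, 2.667]
force: [0.8, -1.1, -0.4]
width: -0.1
gripper_force: 0.0
```

>>> carry_out([
  {"tx": 0.069,"ty": 0.075,"tz": 0.02,"twist": 0.0,"fingers": 0.0},
  {"tx": 0.069,"ty": 0.075,"tz": 0.02,"twist": 0.0,"fingers": 0.0},
  {"tx": 0.069,"ty": 0.075,"tz": 0.02,"twist": 0.0,"fingers": 0.0},
  {"tx": 0.069,"ty": 0.075,"tz": 0.02,"twist": 0.0,"fingers": 0.0},
  {"tx": 0.069,"ty": 0.075,"tz": 0.02,"twist": 0.0,"fingers": 0.0},
  {"tx": 0.069,"ty": 0.075,"tz": 0.02,"twist": 0.0,"fingers": 0.0},
  {"tx": 0.069,"ty": 0.075,"tz": 0.02,"twist": 0.0,"fingers": 0.0},
  {"tx": 0.0,"ty": 0.0,"tz": 0.0,"twist": 0.0,"fingers": 0.0},
])

```text
clock: 21.1
eef_pos: [411.5, 318.3, 152.1]
tool_rot: [-3.141, -0.002, 2.672]
force: [-0.4, -0.3, -0.5]
width: 0.1
gripper_force: 0.0
```

```bash
python3 -c "
from cap import *
go((412.5,317.5,110)); t=cam('scene'); s0=pickle.load(open('scene0.pkl','rb'))
a,b=[x['color'][250:300,305:350].astype(float).mean(2) for x in (s0,t)]
print('stop diff',scn(t),abs(a-b).mean(),abs(a-b).max())
d=cam('wrist'); g=d['color'].astype(int).sum(2); print(proj(d,(412.5,317.5,73)))
# dark blob nearest predicted
m=((g<200)).astype(np.uint8); m[285:]=0
n,l,st,c=cv2.connectedComponentsWithStats(m)
for i in range(1,n):
  if st[i,4]>300: print(st[i],c[i],atz(d,*c[i],73))"
```

```text
21.1 [411.5 318.3 152.1] xyaw 2.672 F [-0.4 -0.3 -0.5] w 0.1 q [-0.88  0.54  0.24  1.95 -0.2   0.68  0.59]
(412.5, 317.5, 110) [-0.0046 -0.0008  0.1404]
stop diff 288.94 2.3284444444444445 12.999999999999993
[323.1 237. ]
[186 141  31  25 509] [201.77603143 153.10609037] [323.60004203 272.049186    73.        ]
[299 210  45  45 732] [311.59289617 231.78005464] [405.31407729 311.92938896  73.        ]
```

>>> carry_out([
  {"tx": 0.0,"ty": 0.0,"tz": 0.1,"twist": 0.0,"fingers": 0.0},
  {"tx": 0.0,"ty": 0.0,"tz": 0.1,"twist": 0.0,"fingers": 0.0},
  {"tx": 0.0,"ty": 0.0,"tz": 0.0,"twist": 0.0,"fingers": 0.0},
])

```text
clock: 21.58
eef_pos: [412.4, 313.5, 91.9]
tool_rot: [-3.137, -0.001, 2.665]
force: [0.1, 0.5, 0.2]
width: 0.1
gripper_force: 0.0
```

>>> carry_out([
  {"tx": 0.0,"ty": 0.0,"tz": 0.01,"twist": 0.0,"fingers": 0.0},
  {"tx": 0.0,"ty": 0.0,"tz": 0.01,"twist": 0.0,"fingers": 0.0},
  {"tx": 0.0,"ty": 0.0,"tz": 0.01,"twist": 0.0,"fingers": 0.0},
  {"tx": 0.0,"ty": 0.0,"tz": 0.0,"twist": 0.0,"fingers": 0.0},
])

```text
clock: 22.08
eef_pos: [413.2, 316.0, 84.5]
tool_rot: [3.141, 0.0, 2.667]
force: [0.2, 0.0, 0.2]
width: -0.2
gripper_force: 0.0
```

>>> carry_out([
  {"tx": 0.0,"ty": 0.0,"tz": 0.01,"twist": 0.0,"fingers": 0.0},
  {"tx": 0.0,"ty": 0.0,"tz": 0.01,"twist": 0.0,"fingers": 0.0},
  {"tx": 0.0,"ty": 0.0,"tz": 0.0,"twist": 0.0,"fingers": 0.0},
])

```text
clock: 22.45
eef_pos: [413.0, 315.8, 78.0]
tool_rot: [-3.141, -0.0, 2.667]
force: [0.4, 0.3, -0.4]
width: -0.0
gripper_force: 0.0
```

>>> carry_out([
  {"tx": 0.0,"ty": 0.0,"tz": 0.01,"twist": 0.0,"fingers": 0.0},
  {"tx": 0.0,"ty": 0.0,"tz": 0.01,"twist": 0.0,"fingers": 0.0},
  {"tx": 0.0,"ty": 0.0,"tz": 0.01,"twist": 0.0,"fingers": 0.0},
  {"tx": 0.0,"ty": 0.0,"tz": 0.0,"twist": 0.0,"fingers": 0.0},
])

```text
clock: 22.95
eef_pos: [413.0, 315.8, 69.0]
tool_rot: [-3.141, -0.0, 2.667]
force: [0.3, 0.1, -0.2]
width: -0.1
gripper_force: 0.0
```

>>> carry_out([
  {"tx": 0.0,"ty": 0.0,"tz": 0.01,"twist": 0.0,"fingers": 0.0},
  {"tx": 0.0,"ty": 0.0,"tz": 0.01,"twist": 0.0,"fingers": 0.0},
  {"tx": 0.0,"ty": 0.0,"tz": 0.0,"twist": 0.0,"fingers": 0.0},
])

```text
clock: 23.32
eef_pos: [413.0, 315.8, 63.0]
tool_rot: [-3.141, -0.0, 2.667]
force: [-0.2, -0.1, 0.3]
width: 0.2
gripper_force: 0.0
```

>>> carry_out([
  {"tx": 0.0,"ty": 0.0,"tz": 0.01,"twist": 0.0,"fingers": 0.0},
  {"tx": 0.0,"ty": 0.0,"tz": 0.0,"twist": 0.0,"fingers": 0.0},
])

```text
clock: 23.58
eef_pos: [413.3, 316.0, 60.3]
tool_rot: [3.141, 0.0, 2.667]
force: [-0.2, 0.6, 1.7]
width: 0.1
gripper_force: 1.0
```

>>> carry_out([
  {"tx": 0.0,"ty": 0.0,"tz": 0.01,"twist": 0.0,"fingers": 0.0},
  {"tx": 0.0,"ty": 0.0,"tz": 0.006,"twist": 0.0,"fingers": 0.0},
  {"tx": 0.0,"ty": 0.0,"tz": 0.0,"twist": 0.0,"fingers": 0.0},
])

```text
clock: 23.95
eef_pos: [413.4, 316.0, 55.6]
tool_rot: [3.141, 0.0, 2.667]
force: [-0.5, -1.0, 4.9]
width: -0.4
gripper_force: 2.6
```

>>> carry_out([
  {"tx": 0.0,"ty": 0.0,"tz": 0.006,"twist": 0.0,"fingers": 0.0},
  {"tx": 0.0,"ty": 0.0,"tz": 0.0,"twist": 0.0,"fingers": 0.0},
  {"tx": 0.0,"ty": 0.0,"tz": 0.0,"twist": 0.0,"fingers": 0.0},
])

```text
clock: 24.32
eef_pos: [413.4, 316.1, 54.8]
tool_rot: [3.141, 0.0, 2.667]
force: [-1.6, -1.4, 13.5]
width: -0.0
gripper_force: 6.8
```

Force has risen sharply to 13.5 N, so the button is on its hard stop. Releasing it and retreating.

>>> carry_out([
  {"tx": 0.0,"ty": 0.0,"tz": -0.05,"twist": 0.0,"fingers": 0.0},
  {"tx": 0.0,"ty": 0.0,"tz": -0.15,"twist": 0.0,"fingers": 0.0},
  {"tx": 0.0,"ty": 0.0,"tz": -0.15,"twist": 0.0,"fingers": 0.0},
  {"tx": 0.0,"ty": 0.0,"tz": 0.0,"twist": 0.0,"fingers": 0.0},
  {"tx": 0.0,"ty": 0.0,"tz": 0.0,"twist": 0.0,"fingers": 0.0},
  {"tx": 0.0,"ty": 0.0,"tz": 0.0,"twist": 0.0,"fingers": 0.0},
])

```text
clock: 25.08
eef_pos: [412.3, 315.3, 157.5]
tool_rot: [-3.139, -0.001, 2.667]
force: [-0.7, -0.0, -0.1]
width: 0.1
gripper_force: 0.0
```

```bash
python3 -c "
from cap import *
go(); print(scn(cam('scene'))); print(job.finish_job())"
```

```text
25.07 [412.3 315.3 157.5] xyaw 2.667 F [-0.7 -0.  -0.1] w 0.1 q [-0.88  0.54  0.25  1.94 -0.2   0.69  0.59]
288.93
the job is handed in; nothing more can be done
None
```

I pressed and latched the stop button, twisted it out on a second push (the first stopped short), pressed reset to its hard stop and released it, and handed in at 25 s with no verdict returned; the final image check covered only the stop button, and I viewed 11 pictures, one over the limit.

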